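# Press a freshly glued phone screen to the set force

## Task

Lay the phone, screen up, on the bed of the blue screen press and slide it between the guide rails until it is fully home against the black back stop. Then turn the black knob clockwise until the gauge's black needle lies on the green set pointer, and let go with the phone still home and clamped. The screen is fragile and the glue fresh: handle the phone gently, never let the needle reach the red sector, and leave the other things on the bench where they are.

Things in the scene. Friction and masses are not known exactly. Their poses are not given: they have to be found in the camera images.
- phone: Phone with aluminium frame and black glass screen, 150 mm long (own x) x 64 mm wide (own y) x 10 mm thick, 0.15 to 0.25 kg, lying flat on the bench, screen up. Origin: centre of its underside. Either end may go in first. A grip across its 64 mm width of up to 40 N a finger is gentle; the limit for all finger contacts added up is 120 N.
- press: Fixed blue C-frame screen press, 324 mm deep (own x) x 112 mm wide. Origin: on the screw's vertical axis at table level; +x points from the open front to the column at the back, z up. Flat bed 20 mm high, from x = -196 to +128 mm. Overhead, an arm 50 mm wide (z 100 to 122 mm, x from -25 mm back to the column) carries screw and knob. In front of x = -35 mm the bed is open above.
- load (a point): Point on the bed's top, 118 mm in front of home: set the phone's centre down here from above, its length along the press's x; its leading end then lies just in front of the raised pad, in the rails' flared mouth (nearer, it meets the pad). Around it the bed is bare, with room for fingers at both sides. From here the phone is pushed home by its outer end; it slides with 2 to 5 N.
- rail_mouth (a point): Point on the bed between the starts of the two steel guide rails, 30 mm in front of home. The rails are 70 mm apart inside, 8 mm wide, 7 mm high, and run from here back 100 mm; in front they flare open to about 83 mm over 25 mm.
- stop (a point): Foot of the black back stop's face, 75 mm behind home; it is 64 mm wide and 10 mm high.
- home (a point): Point on the bed's top (z 20 mm) under the screw's axis: the phone's origin belongs here, its length along the press's x, when it is fully home against the stop.
- knob_grip (a point): Point on the knob's vertical axis at its middle height, 160 mm above the table, where to grip it from above.
- knob (a joint): Round black fluted hand knob, 56 mm across, 24 mm high (z 148 to 172 mm), vertical axis, stays at its height. The screw's 15 mm thick end stands up to 10 mm above it. Value in rad, grows clockwise seen from above, 1.0 to 1.9 at the start; it needs 2.0 to 3.5 rad more. Turning it takes about 0.12 N m; it stays where it is left. Each rad clockwise lowers the pad by 2.55 mm (16 mm a turn).
- pad: Press plate 70 mm (along x) x 54 mm with rubber face on a spring under the screw. Origin: centre of its lower face, which starts 2.1 to 4.5 mm above a phone that is home. After it touches the phone the spring (2.5 N a mm) yields and drives the needle.
- dial (a point): Centre of the upward-facing white gauge dial (112 mm across) that rides with the screw, to the left (+y) of the arm: 96 mm left of and 18 mm behind the knob's axis, its face 92 mm above the table at knob value 0, sinking with the pad. Needle and set pointer turn about it.
- needle (a joint): Gauge needle, black, 42 mm long. Value in rad, clockwise from above; 0 points along the press's -x, 1.57 along its +y. It stays at 0 until the pad touches the phone, then turns 1.27 rad for each rad of the knob (5 N a rad). The red sector begins at 2.8.
- needle_tip (a point): Tip of the needle, 42 mm from the dial's centre.
- marker (a joint): Green set pointer at the dial's rim, preset somewhere from 1.5 to 2.2 rad; same zero and direction as the needle. It is not to be moved.
- marker_tip (a point): Inner end of the set pointer, 42 mm from the dial's centre, where the needle's tip should come.
- tub: Bystander: clear plastic tub with blue lid, 158 x 113 x 62 mm; origin under its centre.
- spray_can: Bystander: yellow can, 60 mm across, 190 mm high; origin under its centre.
- pump_bottle: Bystander: green bottle with blue pump, 64 mm across, 148 mm high; origin under its centre.
- tool_cup: Bystander: white cup of tools, 72 mm across, 130 mm high; origin under its centre.
- solder_reel: Bystander: solder reel with blue rims, 56 mm across, 32 mm high; origin under its centre.
- screwdriver: Bystander: screwdriver with green handle, 160 mm long, lying flat.
- board: Bystander: green circuit board, 90 x 55 x 12 mm, lying flat.
There are look-alikes about, which are no part of the job. What is meant by the phone is not brown or yellow, and is the larger of those in its own colour.

How it is judged (in metres and radians):
On the way:
1. the phone lies screen up on the bed, fully home against the stop, the pad not yet pressing on it (x of phone in the frame of home between -0.005 and 0.005 m and y of phone in the frame of home between -0.006 and 0.006 m and z of phone in the frame of home below 0.003 m and angle between the x axis of phone and the x axis of press, either way round below 0.08 rad and angle between phone's own z axis and vertical below 0.06 rad and value of joint needle below 0.15 rad), for 0.2 s.
At the end, for the whole second after the job is handed in: The phone lies screen up and at rest on the bed, home against the stop (within 5 mm along the press, 6 mm across, 0.08 rad), clamped by the pad (more than 4 N), the needle's tip within 5 mm (0.12 rad) of the set pointer's, the knob at rest (x of phone in the frame of home between -0.005 and 0.005 m and y of phone in the frame of home between -0.006 and 0.006 m and z of phone in the frame of home below 0.003 m and angle between the x axis of phone and the x axis of press, either way round below 0.08 rad and angle between phone's own z axis and vertical below 0.06 rad and distance between needle_tip and marker_tip below 0.005 m and contact force between pad and phone above 4 N and velocity of joint knob between -0.05 and 0.05 rad/s and linear speed of phone below 0.01 m/s); the robot touches nothing.
It fails at once if the needle reaches the red sector (2.8 rad): the screen is over-pressed (value of joint needle above 2.8 rad).
It fails at once if the fingers press on the phone with more than 120 N in all (contact force between the fingers and phone above 120 N).
It fails at once if another thing on the bench is shifted by more than 15 mm (distance of any of tub, spray_can, pump_bottle, tool_cup, solder_reel, screwdriver, board from where it was at the start of the episode above 0.015 m).
It also fails if it takes over 72 s, if anything falls off the work surface, if the arm or the gripper's body presses on something with over 40 N, if the wrist force passes 120 N, or if a joint passes its speed limit or range.

## Robot

A 6-joint arm with a two-finger parallel gripper is mounted at the origin on the work surface. World frame = base frame: x ahead of the robot, y to its left, z up, the work surface at z = 0. Lengths are in m, angles in degrees, forces in N, time in s.
With the tool pointing down it reaches from about 0.4 to 0.825 m from the base axis. Payload 7 kg.
Tool frame: the origin (TCP) lies between the finger pads; the fingertips stand 19 mm ahead of it and the grasp point (between the pads) is the TCP (r.finger_overhang is the distance from the TCP to the fingertips, in m); z points along the fingers, y is the direction in which the jaws open and shut (so a half turn about z gives the same grasp; the last joint's range is limited). The gripper opens to 88 mm and grips with 3 to 60 N. Pads are 19 mm wide; open, the fingers measure 130 mm over their backs; the gripper's body (78 mm by 193 mm) begins 47 mm behind the grasp point.
Start: joints at [82.626, 20.546, 0.682, 0, -70.136, -16.507], TCP at [0.273, 0.617, 0.246] pointing down, gripper open.
Joint ranges: [-176.03, 176.03], [-82.01, 121.73], [-58.28, 71.71], [-173.87, 95.51], [-174.79, -0.11], [-173.66, 173.66]. Speed limits (degrees/s): [136.94, 136.94, 172.46, 180, 180, 180].

## Interface

Orientations are given as [roll, pitch, yaw] about the fixed x, y, z axes, in that order (R = Rz(yaw) Ry(pitch) Rx(roll)).
In Python, from plant import r, optics gives the robot as it stands. The module is installed in compiled form; this text tells all that it offers.
- The arm moves only by the tool step_arm, never from a script. Its argument "increments" is a list of rows, each an object of numbers: "tx", "ty", "tz": the shift along the world's x, y, z in mm; "ax", "ay", "az": the turn, a rotation vector about the world's x, y, z in degrees; "claw": the gripper command: -1 is shut, 1 is fully open, values between are in proportion. In form: [{"tx": .., "ty": .., "tz": .., "ax": .., "ay": .., "az": .., "claw": ..}, ...]. A call has 1 to 12 rows; each row shifts and turns the commanded pose from where the row before left it; what a row does not reach is not made up. A row lasts 1/10 s, in which the tool goes at most 50 mm and 8.59 degrees, less where a joint would pass 70% of its speed; a pose out of reach is approached as far as the arm can. A call with a gripper value outside its range is refused whole. The fingers move at their own pace and stop on an object; "newtons" is the grip in N (left out, the last holds). Time passes only in rows, so rows that do not move let the fingers close. It gives the time, the measured TCP pose, the force and the opening at its end, in the units of the state.
- r.get_state(): the state, without advancing time (a new reading comes with each control period).
- optics.capture(name): name is "side" or "top"; returns a dict with "image" (400x640x3 uint8, blue, green, red), "depth" (400x640 float32, m along the optical axis (not along the pixel's ray), 0 where there is no reading), "fx", "fy", "cx", "cy" (pixels), "distortion" ([k1, k2, p1, p2, k3] as OpenCV has them; the pictures are not rectified), "R" (3x3) and "t" (3): a world point X has camera coordinates R X + t. Camera axes: x right, y down, z forward; pixel columns grow to the right and rows downward; lengths in m; the calibration is good to about 2 mm. A picture is of the moment at which its call begins.
- r.close_job(): hands the job in, once; it reports no verdict.
The state is a dict: "time_s": time; "joints": joint angles; "qd": joint speeds; "joint_torque": joint torques, N m; "tcp_pos": TCP position; "eef_rot": TCP orientation; "contact_force": force on the tool from outside, world axes, zero at the start; "moment": the same for the moment, N m; "gripper_width": finger opening in m.
Only numpy, scipy, OpenCV 4.12 (cv2) and the standard library are available. Lean on these libraries where they do the work, as an engineer would, in place of code of your own. Each camera call takes 0.05 s, during which the arm holds its last target. There are 200 camera calls.

## Working session

There is one attempt and no reset: what is moved stays moved. The work goes in short steps, Python scripts to look and compute and a tool call to move; the robot and the scene stay as the last step left them, time stands still between calls to the robot, and variables do not carry over. Pictures are saved under pics/ and viewed, about 8 in all and at most 12, crops included, and the job is handed in when it is done.

Besides the shell and the picture viewer there is one more tool, called by a JSON object that holds its "method" and its "body", one argument or row to a line. step_arm: Moves the arm, as the interface text tells. Its arguments: {"type":"object","properties":{"increments":{"type":"array","items":{"type":"object","properties":{"tx":{"type":"number"},"ty":{"type":"number"},"tz":{"type":"number"},"ax":{"type":"number"},"ay":{"type":"number"},"az":{"type":"number"},"claw":{"type":"number"}}}},"newtons":{"type":"number"}},"required":["increments"]}

```bash
mkdir -p pics; cat > h.py <<'E'
import numpy as np, cv2
from plant import r, optics
def cap(n,save=None):
    c=optics.capture(n)
    if save: cv2.imwrite('pics/'+save,c['image'])
    c['K']=np.array([[c['fx'],0,c['cx']],[0,c['fy'],c['cy']],[0,0,1.]]);c['D']=np.array(c['distortion'],float)
    c['R']=np.array(c['R']);c['t']=np.array(c['t']);return c
def plane(c,px,z):
    """pixels -> world points on plane z"""
    u=cv2.undistortPoints(np.array(px,float).reshape(-1,1,2),c['K'],c['D']).reshape(-1,2)
    d=np.c_[u,np.ones(len(u))]@c['R']; o=-c['R'].T@c['t']
    return o+d*((z-o[2])/d[:,2])[:,None]
def proj(c,X):
    return cv2.projectPoints(np.array(X,float).reshape(-1,1,3),cv2.Rodrigues(c['R'])[0],c['t'],c['K'],c['D'])[0].reshape(-1,2)
E
python3 - <<'E'
from h import *
print(r.get_state())
for n in('top','side'):
    c=cap(n,n+'0.png'); print(n,-c['R'].T@c['t'],c['fx'],c['R'])
E
```

```text
{'time_s': 0.0, 'joints': array([ 8.26261859e+01,  2.05892787e+01,  6.33095898e-01, -1.98149261e-02,
       -7.01358894e+01, -1.65082763e+01]), 'qd': array([ 0.08844263, -0.0284103 , -0.02441918,  0.00406496, -0.01535591,
       -0.09382806]), 'joint_torque': array([ 1.20999443e-04, -5.82718849e+01,  2.93053758e+01,  6.99712381e+00,
        7.01902361e-03, -1.49023922e-04]), 'tcp_pos': array([0.27310026, 0.61677605, 0.24464282]), 'eef_rot': array([ 1.79906430e+02, -8.30561474e-03, -2.38888315e+01]), 'contact_force': array([-0.14572868, -0.37433559, -0.08679078]), 'moment': array([ 0.02849506, -0.00832162, -0.0168576 ]), 'gripper_width': 0.08757595133493078}
top [ 0.263183   -0.01518784  1.49221552] 406.28944590191287 [[ 0.08754889 -0.99615484 -0.00327497]
 [-0.97347911 -0.08485752 -0.21245619]
 [ 0.21136136  0.02178842 -0.9771651 ]]
side [-0.14049249 -0.65683382  0.88265828] 401.0416595087069 [[ 0.69526194 -0.71868478 -0.01014989]
 [-0.44877348 -0.4230302  -0.78717712]
 [ 0.5614385   0.55184929 -0.61664347]]
```

View pics/top0.png

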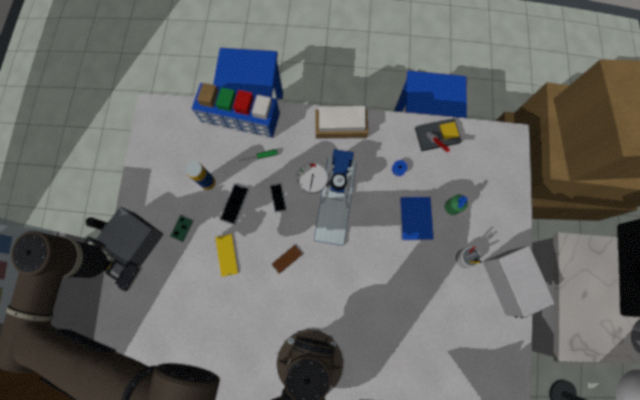

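View pics/side0.png

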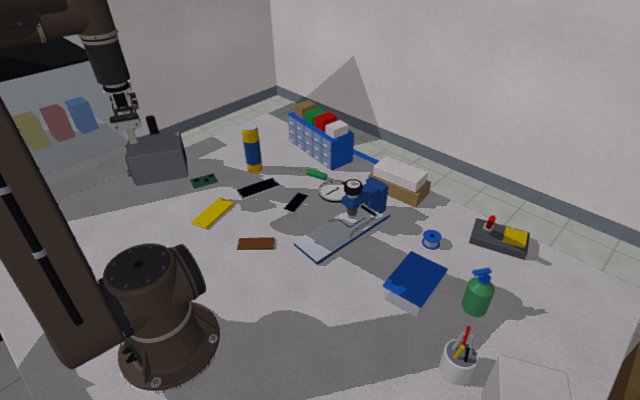

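The top view shows two black phone candidates: the larger at (234,204) and a smaller one at (278,197). The yellow (228,255) and brown (288,259) ones are look-alikes, so I choose (234,204). The press bed front is at (332,243), the knob at (339,181) and the dial at (311,178). The side view agrees.

```bash
python3 - <<'E'
from h import *
c=cap('top'); im=c['image']
crop=im[130:260,205:375]; cv2.imwrite('pics/crop1.png',cv2.resize(crop,None,fx=4.5,fy=4.5,interpolation=cv2.INTER_CUBIC))
g=im.max(2)
for (x0,y0,x1,y1) in((215,180,256,230),(268,178,292,218)):
    m=np.zeros(g.shape,np.uint8); m[y0:y1,x0:x1]=(g[y0:y1,x0:x1]<50)
    k=max(cv2.findContours(m,0,2)[0],key=cv2.contourArea)
    P=plane(c,k.reshape(-1,2),.01)[:,:2].astype(np.float32)
    rc=cv2.minAreaRect(P); b=cv2.boxPoints(rc); print('phone',rc, b.round(3).tolist())
m=(g[:,:]<60)&(np.hypot(*np.meshgrid(np.arange(640)-339,np.arange(400)-181))<14)
ys,xs=np.nonzero(m); print('knob px',xs.mean(),ys.mean(),plane(c,[[xs.mean(),ys.mean()]],.172))
h=cv2.cvtColor(im,cv2.COLOR_BGR2HSV)
for p in((332,230),(340,160),(325,225),(300,225),(330,205)):print(p,h[p[1],p[0]])
E
```

```text
phone ((0.543666660785675, 0.33672845363616943), (0.054227929562330246, 0.13790149986743927), 75.51161193847656) [[0.4699999988079071, 0.328000009059906], [0.6039999723434448, 0.2930000126361847], [0.6169999837875366, 0.34599998593330383], [0.48399999737739563, 0.3799999952316284]]
phone ((0.581317663192749, 0.17556405067443848), (0.09824030846357346, 0.03798198699951172), 16.483768463134766) [[0.5289999842643738, 0.18000000715255737], [0.5400000214576721, 0.14300000667572021], [0.6340000033378601, 0.17100000381469727], [0.6230000257492065, 0.20800000429153442]]
knob px 337.3960396039604 183.23762376237624 [[ 0.61171834 -0.04029513  0.172     ]]
(332, 230) [ 97  16 146]
(340, 160) [108 205  96]
(325, 225) [ 94  18 115]
(300, 225) [ 15   5 105]
(330, 205) [ 99  22 115]
```

View pics/crop1.png

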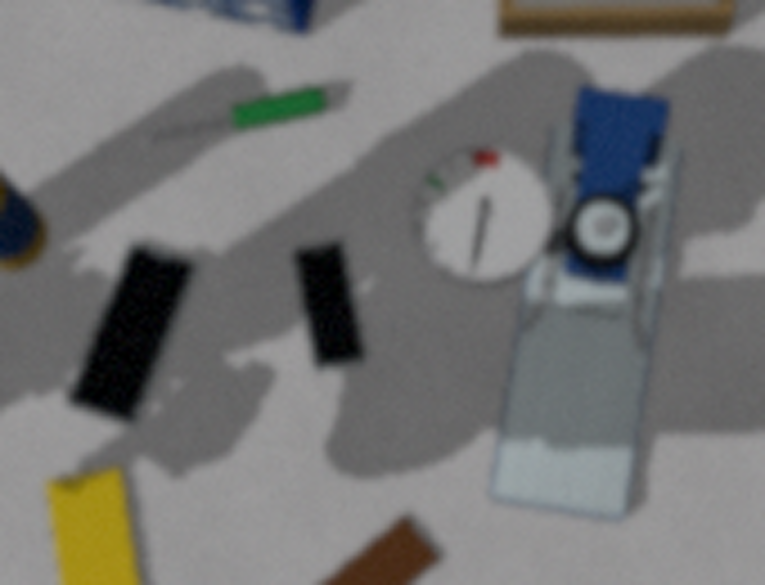

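The crop confirms it: the phone is the larger black rectangle at crop (132,332), and the smaller black one is at (328,305). The knob centre is at crop (603,230), the bed front corners at (490,498) and (625,518), the dial at (488,214) and the green pointer at (435,182).

```bash
python3 - <<'E'
from h import *
c=cap('top'); im=c['image']
h=cv2.cvtColor(cv2.GaussianBlur(im,(3,3),0),cv2.COLOR_BGR2HSV)
f=lambda p:(np.array(p,float)/4.5+[205,130]-.4)
print('knob',plane(c,[f((603,230))],.172))
m=np.zeros(im.shape[:2],np.uint8)
m[205:250,300:365]=((h[...,1]>11)&(h[...,0]>80)&(h[...,0]<120))[205:250,300:365]
k=max(cv2.findContours(m,0,1)[0],key=cv2.contourArea)
P=plane(c,k.reshape(-1,2),.02)[:,:2].astype(np.float32)
print(cv2.minAreaRect(P))
hu=np.array([[u,v] for v in range(210,240,3) for u in (np.nonzero(m[v])[0].min(),np.nonzero(m[v])[0].max())],float)
L=plane(c,hu[::2],.02);R=plane(c,hu[1::2],.02)
for q in(L,R):
    s=np.polyfit(q[:,0],q[:,1],1);print('edge yaw',np.degrees(np.arctan(s[0])),'y at .5',np.polyval(s,.5))
print('front corners',plane(c,[f((490,498)),f((625,518))],.02))
for n,p in(('d',(488,214)),('nt',(475,265)),('mk',(435,182)),('red',(487,158))):print(n,plane(c,[f(p)],.088))
# column top/blue arm direction
E
```

```text
knob [[ 0.62081822 -0.04364467  0.172     ]]
((0.5006709694862366, -0.03301038593053818), (0.11806008964776993, 0.15416045486927032), 85.48531341552734)
edge yaw -4.395110231691633 y at .5 0.023904539097428575
edge yaw -4.823810486602094 y at .5 -0.08994413651473898
front corners [[ 0.43098043  0.02656783  0.02      ]
 [ 0.42429786 -0.08329028  0.02      ]]
d [[0.64876368 0.0467677  0.088     ]]
nt [[0.60622523 0.05320522 0.088     ]]
mk [[0.67152857 0.09141464 0.088     ]]
red [[0.69506761 0.05181264 0.088     ]]
```

```bash
python3 - <<'E'
from h import *
c=cap('top'); h=cv2.cvtColor(c['image'],cv2.COLOR_BGR2HSV)
s=cap('side'); hs=cv2.cvtColor(s['image'],cv2.COLOR_BGR2HSV)
def blob(h,box,lo,hi):
    x0,y0,x1,y1=box; m=np.zeros(h.shape[:2],np.uint8); m[y0:y1,x0:x1]=cv2.inRange(h,lo,hi)[y0:y1,x0:x1]
    ys,xs=np.nonzero(m); return m,xs,ys
m,xs,ys=blob(hs,(238,120,268,180),(15,120,60),(125,255,255)); print('side can',xs.min(),xs.max(),ys.min(),ys.max())
# base front rim: bottom of can; centre is 30mm behind
b=plane(s,[[(xs[ys>ys.max()-6]).mean(),ys.max()]],0)[0]; o=(-s['R'].T@s['t']); d=(b-o)[:2]; d/=np.linalg.norm(d)
print('can centre side',b[:2]+d*.03)
m,xs,ys=blob(h,(185,155,222,195),(15,120,60),(125,255,255)); print('top can',xs.min(),xs.max(),ys.min(),ys.max())
D=s['depth']; print(D[150,253])
u=cv2.undistortPoints(np.array([[[253.,150.]]]),s['K'],s['D'])[0,0]; p=s['R'].T@(np.r_[u,1]*D[150,253]-s['t']); print('can front pt',p, p[:2]+d*.03)
E
```

```text
side can 242 261 128 172
can centre side [0.6236067  0.46192791]
top can 192 213 168 188
1.4950783
can front pt [0.60603506 0.42424156 0.1052912 ] [0.62295492 0.4490149 ]
```

{"method": "step_arm", "body": {
  "increments": [
    {"tx": 31.5, "ty": -34.4, "az": 1.16, "claw": 1},
    {"tx": 31.5, "ty": -34.4, "az": 1.16, "claw": 1},
    {"tx": 31.5, "ty": -34.4, "az": 1.16, "claw": 1},
    {"tx": 31.5, "ty": -34.4, "az": 1.16, "claw": 1},
    {"tx": 31.5, "ty": -34.4, "az": 1.16, "claw": 1},
    {"tx": 31.5, "ty": -34.4, "az": 1.16, "claw": 1},
    {"tx": 31.5, "ty": -34.4, "az": 1.16, "claw": 1},
    {"tx": 31.5, "ty": -34.4, "az": 1.16, "claw": 1},
    {"tz": -45, "claw": 1},
    {"tz": -45, "claw": 1},
    {"tz": -45, "claw": 1},
    {"tz": 0, "claw": 1}
  ],
  "newtons": 30
}}

```text
$.increments[0]: bad value
```

{"method": "step_arm", "body": {
  "increments": [
    {"tx": 31.5, "ty": -34.4, "tz": 0, "ax": 0, "ay": 0, "az": 1.16, "claw": 1},
    {"tx": 31.5, "ty": -34.4, "tz": 0, "ax": 0, "ay": 0, "az": 1.16, "claw": 1}
  ],
  "newtons": 30
}}

```text
time_s: 0.5
tcp_pos: [0.3361, 0.5481, 0.245]
eef_rot: [180.0, -0.0, -21.4]
contact_force: [1.2, -0.3, 0.6]
gripper_width: 0.0876
```

{"method": "step_arm", "body": {
  "increments": [
    {"tx": 31.4, "ty": -34.4, "tz": 0, "ax": 0, "ay": 0, "az": 1.13, "claw": 1},
    {"tx": 31.4, "ty": -34.4, "tz": 0, "ax": 0, "ay": 0, "az": 1.13, "claw": 1},
    {"tx": 31.4, "ty": -34.4, "tz": 0, "ax": 0, "ay": 0, "az": 1.13, "claw": 1},
    {"tx": 31.4, "ty": -34.4, "tz": 0, "ax": 0, "ay": 0, "az": 1.13, "claw": 1},
    {"tx": 31.4, "ty": -34.4, "tz": 0, "ax": 0, "ay": 0, "az": 1.13, "claw": 1},
    {"tx": 31.4, "ty": -34.4, "tz": 0, "ax": 0, "ay": 0, "az": 1.13, "claw": 1},
    {"tx": 0, "ty": 0, "tz": -45, "ax": 0, "ay": 0, "az": 0, "claw": 1},
    {"tx": 0, "ty": 0, "tz": -45, "ax": 0, "ay": 0, "az": 0, "claw": 1},
    {"tx": 0, "ty": 0, "tz": -45, "ax": 0, "ay": 0, "az": 0, "claw": 1},
    {"tx": 0, "ty": 0, "tz": -40, "ax": 0, "ay": 0, "az": 0, "claw": 1},
    {"tx": 0, "ty": 0, "tz": 0, "ax": 0, "ay": 0, "az": 0, "claw": 1}
  ],
  "newtons": 30
}}

```text
time_s: 1.6
tcp_pos: [0.5219, 0.339, 0.065]
eef_rot: [179.5, 0.3, -14.9]
contact_force: [-0.2, -1.1, -0.3]
gripper_width: 0.0874
```

```bash
python3 - <<'E'
from h import *
print(r.get_state()['tcp_pos'],r.get_state()['eef_rot'])
s=cap('side'); a=s['image'][100:240,190:330]; c=cap('top'); b=c['image'][150:250,190:290]
cv2.imwrite('pics/p2.png',np.hstack([cv2.resize(a,(400,400),interpolation=2),cv2.resize(b,(400,400),interpolation=2)]))
E
```

```text
[0.52186284 0.33897918 0.06498066] [179.49714801   0.30062498 -14.85884278]
```

View pics/p2.png

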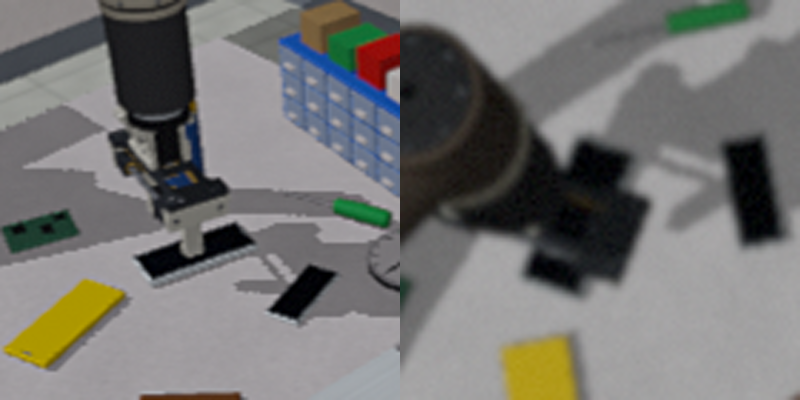

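The crops show the fingers straddling the larger black phone (left half, about (195,250)), clear of the can. Going down and gripping.

{"method": "step_arm", "body": {
  "increments": [
    {"tx": 1, "ty": 1, "tz": -20, "ax": 0, "ay": 0, "az": 0, "claw": 1},
    {"tx": 0, "ty": 0, "tz": -15, "ax": 0, "ay": 0, "az": 0, "claw": 1},
    {"tx": 0, "ty": 0, "tz": -5, "ax": 0, "ay": 0, "az": 0, "claw": 1},
    {"tx": 0, "ty": 0, "tz": 0, "ax": 0, "ay": 0, "az": 0, "claw": 1}
  ],
  "newtons": 30
}}

```text
time_s: 2.1
tcp_pos: [0.5264, 0.3438, 0.0322]
eef_rot: [-179.9, -0.1, -14.8]
contact_force: [0.4, 0.3, 0.3]
gripper_width: 0.0876
```

{"method": "step_arm", "body": {
  "increments": [
    {"tx": 0, "ty": 0, "tz": -8.5, "ax": 0, "ay": 0, "az": 0, "claw": 1},
    {"tx": 0, "ty": 0, "tz": 0, "ax": 0, "ay": 0, "az": 0, "claw": 0.6},
    {"tx": 0, "ty": 0, "tz": 0, "ax": 0, "ay": 0, "az": 0, "claw": 0.4},
    {"tx": 0, "ty": 0, "tz": 0, "ax": 0, "ay": 0, "az": 0, "claw": 0.2},
    {"tx": 0, "ty": 0, "tz": 0, "ax": 0, "ay": 0, "az": 0, "claw": 0.2},
    {"tx": 0, "ty": 0, "tz": 0, "ax": 0, "ay": 0, "az": 0, "claw": 0.2}
  ],
  "newtons": 25
}}

```text
time_s: 2.7
tcp_pos: [0.5256, 0.3427, 0.0223]
eef_rot: [180.0, 0.0, -14.8]
contact_force: [-1.5, -1.7, 3.2]
gripper_width: 0.0634
```

{"method": "step_arm", "body": {
  "increments": [
    {"tx": 0, "ty": 0, "tz": 0, "ax": 0, "ay": 0, "az": 0, "claw": -1},
    {"tx": 0, "ty": 0, "tz": 0, "ax": 0, "ay": 0, "az": 0, "claw": -1},
    {"tx": 0, "ty": 0, "tz": 10, "ax": 0, "ay": 0, "az": 0, "claw": -1},
    {"tx": 0, "ty": 0, "tz": 20, "ax": 0, "ay": 0, "az": 0, "claw": -1},
    {"tx": 0, "ty": 0, "tz": 30, "ax": 0, "ay": 0, "az": 0, "claw": -1},
    {"tx": 0, "ty": 0, "tz": 20, "ax": 0, "ay": 0, "az": 0, "claw": -1},
    {"tx": 0, "ty": 0, "tz": 0, "ax": 0, "ay": 0, "az": 0, "claw": -1}
  ],
  "newtons": 30
}}

```text
time_s: 3.4
tcp_pos: [0.5272, 0.3448, 0.1057]
eef_rot: [-179.7, -0.2, -14.7]
contact_force: [0.7, 1.1, -1.9]
gripper_width: 0.0638
```

```bash
python3 - <<'E'
from h import *
s=cap('side'); st=r.get_state(); print(st['tcp_pos'],st['eef_rot'],st['gripper_width'],st['contact_force'])
cv2.imwrite('pics/p3.png',cv2.resize(s['image'][100:240,190:390],(800,560),interpolation=2))
E
```

```text
[0.52632509 0.34396579 0.1037445 ] [-1.79801694e+02 -8.27456002e-02 -1.47762381e+01] 0.06321843064861353 [ 0.22490745  0.47863427 -2.44426498]
```

View pics/p3.png

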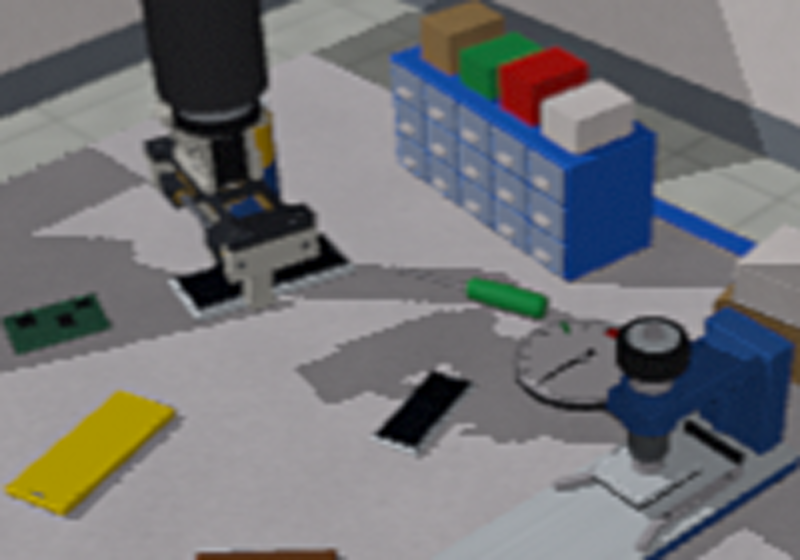

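The phone is held across its width with a weight of about 2.4 N. Its near lower corner is at crop (192,313) and its far one at (352,264).

```bash
python3 - <<'E'
from h import *
s=cap('side'); st=r.get_state(); T=st['tcp_pos']; y=np.radians(st['eef_rot'][2]);ux=np.array([np.cos(y),np.sin(y)]);uy=np.array([-ux[1],ux[0]])
f=lambda p:(np.array(p)/4+[190,100]-.4)
for p,z in(((192,313),T[2]-.0223),((352,264),T[2]-.0223),((172,280),T[2]-.0123),((318,234),T[2]-.0123)):
    d=plane(s,[f(p)],z)[0][:2]-T[:2]; print(p,d@ux,d@uy)
H=np.array([.622,-.0435]);a=np.radians(-4.6);px=np.array([np.cos(a),np.sin(a)])
for off in(.01,.015,.02):
    L=H-px*(.120+off); print(off,L,(L-T[:2])*1000)
E
```

```text
(192, 313) -0.049309290049563484 -0.004416893504213287
(352, 264) 0.10346937939449052 -0.00873314714545582
(172, 280) -0.04933859800242367 0.03853100869298588
(318, 234) 0.09307801640710041 0.03883084567048974
0.01 [ 0.49241875 -0.03307414] [ -33.14377481 -376.28597015]
0.015 [ 0.48743485 -0.03267315] [ -38.1276692  -375.88497553]
0.02 [ 0.48245096 -0.03227215] [ -43.11156359 -375.48398091]
```

{"method": "step_arm", "body": {
  "increments": [
    {"tx": -4.6, "ty": -37.6, "tz": 0, "ax": 0, "ay": 0, "az": 1.02, "claw": -1},
    {"tx": -4.6, "ty": -37.6, "tz": 0, "ax": 0, "ay": 0, "az": 1.02, "claw": -1},
    {"tx": -4.6, "ty": -37.6, "tz": 0, "ax": 0, "ay": 0, "az": 1.02, "claw": -1},
    {"tx": -4.6, "ty": -37.6, "tz": 0, "ax": 0, "ay": 0, "az": 1.02, "claw": -1},
    {"tx": -4.6, "ty": -37.6, "tz": 0, "ax": 0, "ay": 0, "az": 1.02, "claw": -1},
    {"tx": -4.6, "ty": -37.6, "tz": 0, "ax": 0, "ay": 0, "az": 1.02, "claw": -1},
    {"tx": -4.6, "ty": -37.6, "tz": 0, "ax": 0, "ay": 0, "az": 1.02, "claw": -1},
    {"tx": -4.6, "ty": -37.6, "tz": 0, "ax": 0, "ay": 0, "az": 1.02, "claw": -1},
    {"tx": -4.6, "ty": -37.6, "tz": 0, "ax": 0, "ay": 0, "az": 1.02, "claw": -1},
    {"tx": -4.6, "ty": -37.6, "tz": 0, "ax": 0, "ay": 0, "az": 1.02, "claw": -1},
    {"tx": 0, "ty": 0, "tz": -10, "ax": 0, "ay": 0, "az": 0, "claw": -1},
    {"tx": 0, "ty": 0, "tz": 0, "ax": 0, "ay": 0, "az": 0, "claw": -1}
  ],
  "newtons": 30
}}

```text
time_s: 4.7
tcp_pos: [0.4781, -0.0341, 0.0902]
eef_rot: [179.9, 0.2, -4.7]
contact_force: [-0.5, 0.3, -1.9]
gripper_width: 0.0634
```

```bash
python3 - <<'E'
from h import *
s=cap('side'); st=r.get_state(); print(st['tcp_pos'],st['eef_rot'],st['gripper_width'],st['contact_force'])
T=st['tcp_pos'];a=np.radians(st['eef_rot'][2]);X=np.array([np.cos(a),np.sin(a),0]);Y=np.array([-X[1],X[0],0]);Z=np.array([0,0,1])
x0,y0,k=270,130,5
I=cv2.resize(s['image'][y0:y0+110,x0:x0+160],None,fx=k,fy=k,interpolation=2)
for z in(-.0123,-.0223):
    P=proj(s,[T+X*(.022+sx*.075)+Y*sy*.032+Z*z for sx,sy in((-1,-1),(1,-1),(1,1),(-1,1))])
    print(P.round(1).tolist())
    for p in P: cv2.circle(I,tuple(int(v) for v in (p-[x0,y0]+.5)*k),3,(0,0,255) if z<-.02 else (0,255,0),1)
cv2.imwrite('pics/p4.png',I)
E
```

```text
[ 0.47879836 -0.03335783  0.09085338] [ 1.79950494e+02  1.40845966e-01 -4.65513162e+00] 0.0631861535856489 [ 0.33303189  0.20299626 -2.80464788]
[[310.3, 243.4], [348.0, 220.1], [333.7, 210.1], [296.2, 232.0]]
[[310.4, 245.9], [347.9, 222.6], [333.6, 212.6], [296.4, 234.5]]
```

View pics/p4.png

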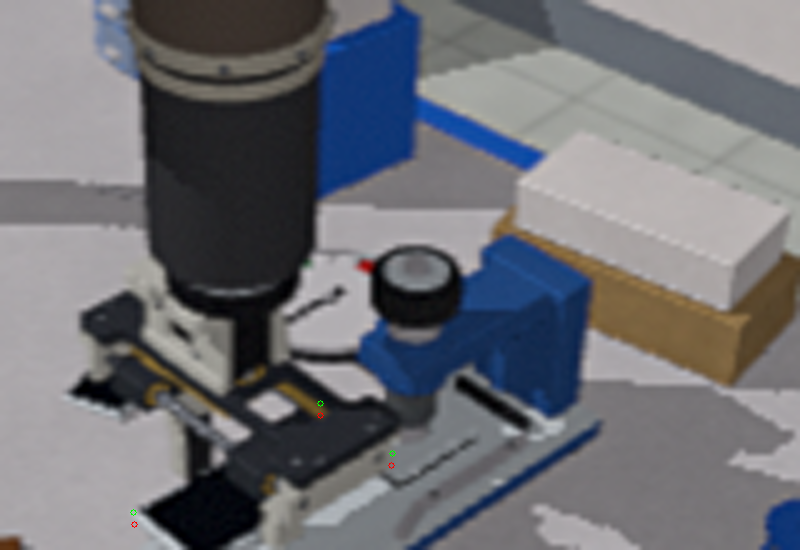

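The predicted phone corner (135,513) matches the visible near corner of the held phone, and the alignment with the bed looks right. Lowering.

{"method": "step_arm", "body": {
  "increments": [
    {"tx": 0, "ty": 1, "tz": -20, "ax": 0, "ay": 0, "az": 0, "claw": -1},
    {"tx": 0, "ty": 0, "tz": -15, "ax": 0, "ay": 0, "az": 0, "claw": -1},
    {"tx": 0, "ty": 0, "tz": -8, "ax": 0, "ay": 0, "az": 0, "claw": -1},
    {"tx": 0, "ty": 0, "tz": 0, "ax": 0, "ay": 0, "az": 0, "claw": -1},
    {"tx": 0, "ty": 0, "tz": 0, "ax": 0, "ay": 0, "az": 0, "claw": -1}
  ],
  "newtons": 30
}}

```text
time_s: 5.25
tcp_pos: [0.48, -0.0315, 0.0493]
eef_rot: [180.0, 0.0, -4.5]
contact_force: [0.1, 0.1, -1.9]
gripper_width: 0.0634
```

{"method": "step_arm", "body": {
  "increments": [
    {"tx": 0, "ty": 0, "tz": -2, "ax": 0, "ay": 0, "az": 0, "claw": -1},
    {"tx": 0, "ty": 0, "tz": -1.5, "ax": 0, "ay": 0, "az": 0, "claw": -1},
    {"tx": 0, "ty": 0, "tz": 0, "ax": 0, "ay": 0, "az": 0, "claw": -1}
  ],
  "newtons": 30
}}

```text
time_s: 5.55
tcp_pos: [0.4797, -0.032, 0.0458]
eef_rot: [-180.0, -0.0, -4.6]
contact_force: [0.2, 0.3, -2.1]
gripper_width: 0.0637
```

{"method": "step_arm", "body": {
  "increments": [
    {"tx": 0, "ty": 0, "tz": -2, "ax": 0, "ay": 0, "az": 0, "claw": -1},
    {"tx": 0, "ty": 0, "tz": -1, "ax": 0, "ay": 0, "az": 0, "claw": -1},
    {"tx": 0, "ty": 0, "tz": -0.5, "ax": 0, "ay": 0, "az": 0, "claw": -1},
    {"tx": 0, "ty": 0, "tz": 0, "ax": 0, "ay": 0, "az": 0, "claw": -1}
  ],
  "newtons": 30
}}

```text
time_s: 5.95
tcp_pos: [0.4797, -0.032, 0.0423]
eef_rot: [180.0, -0.0, -4.6]
contact_force: [-0.6, 0.5, 3.5]
gripper_width: 0.0635
```

{"method": "step_arm", "body": {
  "increments": [
    {"tx": 0, "ty": 0, "tz": 0, "ax": 0, "ay": 0, "az": 0, "claw": 0.7},
    {"tx": 0, "ty": 0, "tz": 0, "ax": 0, "ay": 0, "az": 0, "claw": 0.8},
    {"tx": 0, "ty": 0, "tz": 15, "ax": 0, "ay": 0, "az": 0, "claw": 0.8},
    {"tx": 0, "ty": 0, "tz": 35, "ax": 0, "ay": 0, "az": 0, "claw": 0.8},
    {"tx": -36, "ty": 2.9, "tz": 0, "ax": 0, "ay": 0, "az": 0, "claw": -0.3},
    {"tx": -36, "ty": 2.9, "tz": 0, "ax": 0, "ay": 0, "az": 0, "claw": -0.3},
    {"tx": 0, "ty": 0, "tz": 0, "ax": 0, "ay": 0, "az": 0, "claw": -0.3},
    {"tx": 0, "ty": 0, "tz": 0, "ax": 0, "ay": 0, "az": 0, "claw": -0.3}
  ],
  "newtons": 30
}}

```text
time_s: 6.75
tcp_pos: [0.4077, -0.026, 0.0926]
eef_rot: [-180.0, -0.1, -4.5]
contact_force: [0.3, 1.1, -0.1]
gripper_width: 0.0526
```

```bash
python3 - <<'E'
from h import *
s=cap('side'); c=cap('top');st=r.get_state(); print(st['tcp_pos'],st['eef_rot'],st['gripper_width'],st['contact_force'])
cv2.imwrite('pics/p5.png',np.hstack([cv2.resize(s['image'][150:270,270:390],(480,480),interpolation=2),cv2.resize(c['image'][145:255,292:372],(320,480),interpolation=2)]))
E
```

```text
[ 0.40864617 -0.02590925  0.09241345] [-1.79975434e+02 -7.26756343e-02 -4.55755058e+00] 0.04427098522334383 [1.42209819 0.04389134 0.30756955]
```

View pics/p5.png

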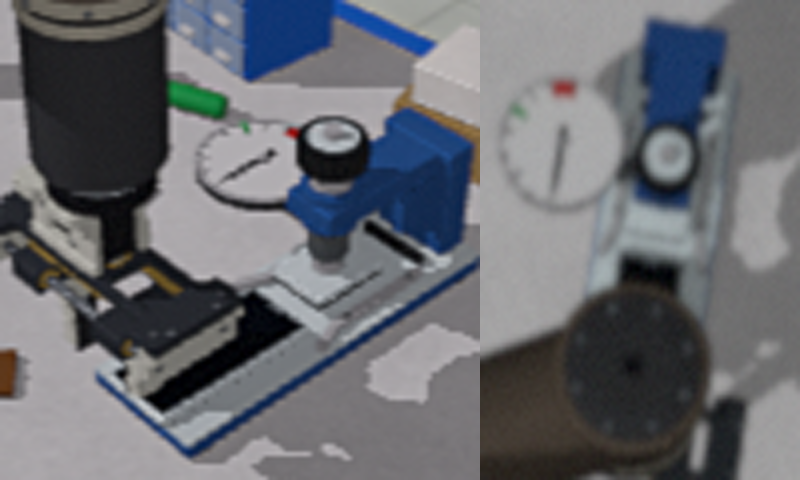

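The phone lies flat and straight on the bed in front of the rails, with its outer end by the fingers (side crop about (150,400)). Lowering behind it, then pushing.

{"method": "step_arm", "body": {
  "increments": [
    {"tx": 0, "ty": 0, "tz": -20, "ax": 0, "ay": 0, "az": 0, "claw": -0.3},
    {"tx": 0, "ty": 0, "tz": -20, "ax": 0, "ay": 0, "az": 0, "claw": -0.3},
    {"tx": 0, "ty": 0, "tz": -8, "ax": 0, "ay": 0, "az": 0, "claw": -0.3},
    {"tx": 0, "ty": 0, "tz": 0, "ax": 0, "ay": 0, "az": 0, "claw": -0.3},
    {"tx": 5, "ty": -0.4, "tz": 0, "ax": 0, "ay": 0, "az": 0, "claw": -0.3},
    {"tx": 8, "ty": -0.6, "tz": 0, "ax": 0, "ay": 0, "az": 0, "claw": -0.3},
    {"tx": 8, "ty": -0.6, "tz": 0, "ax": 0, "ay": 0, "az": 0, "claw": -0.3},
    {"tx": 8, "ty": -0.6, "tz": 0, "ax": 0, "ay": 0, "az": 0, "claw": -0.3}
  ],
  "newtons": 30
}}

```text
time_s: 7.65
tcp_pos: [0.4377, -0.0284, 0.0445]
eef_rot: [-180.0, -0.0, -4.6]
contact_force: [-2.3, -0.1, 3.4]
gripper_width: 0.0303
```

{"method": "step_arm", "body": {
  "increments": [
    {"tx": 8, "ty": -0.64, "tz": 0, "ax": 0, "ay": 0, "az": 0, "claw": -0.3},
    {"tx": 8, "ty": -0.64, "tz": 0, "ax": 0, "ay": 0, "az": 0, "claw": -0.3},
    {"tx": 8, "ty": -0.64, "tz": 0, "ax": 0, "ay": 0, "az": 0, "claw": -0.3},
    {"tx": 8, "ty": -0.64, "tz": 0, "ax": 0, "ay": 0, "az": 0, "claw": -0.3},
    {"tx": 8, "ty": -0.64, "tz": 0, "ax": 0, "ay": 0, "az": 0, "claw": -0.3}
  ],
  "newtons": 30
}}

```text
time_s: 8.15
tcp_pos: [0.4773, -0.0317, 0.0441]
eef_rot: [180.0, 0.0, -4.6]
contact_force: [-2.3, 0.9, 4.6]
gripper_width: 0.0308
```

{"method": "step_arm", "body": {
  "increments": [
    {"tx": 8, "ty": -0.64, "tz": 0, "ax": 0, "ay": 0, "az": 0, "claw": -0.3},
    {"tx": 8, "ty": -0.64, "tz": 0, "ax": 0, "ay": 0, "az": 0, "claw": -0.3},
    {"tx": 8, "ty": -0.64, "tz": 0, "ax": 0, "ay": 0, "az": 0, "claw": -0.3},
    {"tx": 8, "ty": -0.64, "tz": 0, "ax": 0, "ay": 0, "az": 0, "claw": -0.3},
    {"tx": 8, "ty": -0.64, "tz": 0, "ax": 0, "ay": 0, "az": 0, "claw": -0.3},
    {"tx": 4, "ty": -0.3, "tz": 0, "ax": 0, "ay": 0, "az": 0, "claw": -0.3}
  ],
  "newtons": 30
}}

```text
time_s: 8.75
tcp_pos: [0.5218, -0.0351, 0.044]
eef_rot: [-180.0, -0.0, -4.6]
contact_force: [-2.2, 0.5, 3.0]
gripper_width: 0.0303
```

{"method": "step_arm", "body": {
  "increments": [
    {"tx": 4, "ty": -0.3, "tz": 0, "ax": 0, "ay": 0, "az": 0, "claw": -0.3},
    {"tx": 4, "ty": -0.3, "tz": 0, "ax": 0, "ay": 0, "az": 0, "claw": -0.3},
    {"tx": 2, "ty": -0.2, "tz": 0, "ax": 0, "ay": 0, "az": 0, "claw": -0.3},
    {"tx": 1, "ty": -0.1, "tz": 0, "ax": 0, "ay": 0, "az": 0, "claw": -0.3}
  ],
  "newtons": 30
}}

```text
time_s: 9.15
tcp_pos: [0.5318, -0.036, 0.044]
eef_rot: [-180.0, -0.0, -4.6]
contact_force: [-1.4, -0.3, 2.1]
gripper_width: 0.0307
```

{"method": "step_arm", "body": {
  "increments": [
    {"tx": 1.5, "ty": -0.1, "tz": 0, "ax": 0, "ay": 0, "az": 0, "claw": -0.3},
    {"tx": 1, "ty": -0.1, "tz": 0, "ax": 0, "ay": 0, "az": 0, "claw": -0.3},
    {"tx": 0, "ty": 0, "tz": 0, "ax": 0, "ay": 0, "az": 0, "claw": -0.3}
  ],
  "newtons": 30
}}

```text
time_s: 9.45
tcp_pos: [0.5344, -0.0362, 0.0441]
eef_rot: [-180.0, -0.0, -4.6]
contact_force: [-1.0, 0.0, 1.0]
gripper_width: 0.0304
```

{"method": "step_arm", "body": {
  "increments": [
    {"tx": 1.5, "ty": -0.1, "tz": 0, "ax": 0, "ay": 0, "az": 0, "claw": -0.3},
    {"tx": 1, "ty": -0.1, "tz": 0, "ax": 0, "ay": 0, "az": 0, "claw": -0.3},
    {"tx": 0, "ty": 0, "tz": 0, "ax": 0, "ay": 0, "az": 0, "claw": -0.3}
  ],
  "newtons": 30
}}

```text
time_s: 9.75
tcp_pos: [0.5369, -0.0364, 0.0441]
eef_rot: [-180.0, -0.0, -4.6]
contact_force: [-0.7, 0.1, 0.6]
gripper_width: 0.0307
```

{"method": "step_arm", "body": {
  "increments": [
    {"tx": 1.5, "ty": -0.1, "tz": 0, "ax": 0, "ay": 0, "az": 0, "claw": -0.3},
    {"tx": 0.5, "ty": 0, "tz": 0, "ax": 0, "ay": 0, "az": 0, "claw": -0.3},
    {"tx": 0, "ty": 0, "tz": 0, "ax": 0, "ay": 0, "az": 0, "claw": -0.3}
  ],
  "newtons": 30
}}

```text
time_s: 10.05
tcp_pos: [0.5383, -0.0366, 0.044]
eef_rot: [180.0, 0.0, -4.6]
contact_force: [-3.3, 0.1, 2.6]
gripper_width: 0.0306
```

{"method": "step_arm", "body": {
  "increments": [
    {"tx": 1, "ty": -0.1, "tz": 0, "ax": 0, "ay": 0, "az": 0, "claw": -0.3},
    {"tx": 1, "ty": -0.1, "tz": 0, "ax": 0, "ay": 0, "az": 0, "claw": -0.3},
    {"tx": 0, "ty": 0, "tz": 0, "ax": 0, "ay": 0, "az": 0, "claw": -0.3}
  ],
  "newtons": 30
}}

```text
time_s: 10.35
tcp_pos: [0.5386, -0.0367, 0.0439]
eef_rot: [180.0, 0.2, -4.6]
contact_force: [-10.4, 4.7, 8.2]
gripper_width: 0.0305
```

Force rose to about 10 N with no motion, so the phone is against the stop. Backing off and up.

{"method": "step_arm", "body": {
  "increments": [
    {"tx": -5, "ty": 0.4, "tz": 0, "ax": 0, "ay": 0, "az": 0, "claw": -0.3},
    {"tx": -30, "ty": 2.4, "tz": 0, "ax": 0, "ay": 0, "az": 0, "claw": -0.3},
    {"tx": -30, "ty": 2.4, "tz": 30, "ax": 0, "ay": 0, "az": 0, "claw": 1},
    {"tx": -20, "ty": 2, "tz": 45, "ax": 0, "ay": 0, "az": 0, "claw": 1},
    {"tx": 0, "ty": 0, "tz": 48, "ax": 0, "ay": 0, "az": 0, "claw": 1},
    {"tx": 0, "ty": 0, "tz": 48, "ax": 0, "ay": 0, "az": 0, "claw": 1},
    {"tx": 0, "ty": 0, "tz": 10, "ax": 0, "ay": 0, "az": 0, "claw": 1}
  ],
  "newtons": 30
}}

```text
time_s: 11.05
tcp_pos: [0.4589, -0.0289, 0.2313]
eef_rot: [-179.8, -0.6, -4.5]
contact_force: [0.8, 0.5, -0.8]
gripper_width: 0.0652
```

```bash
python3 - <<'E'
from h import *
s=cap('side'); c=cap('top');st=r.get_state(); print(st['tcp_pos'],st['eef_rot'],st['joints'],st['gripper_width'])
cv2.imwrite('pics/p6.png',np.hstack([cv2.resize(s['image'][150:270,290:410],(480,480),interpolation=2),cv2.resize(c['image'][145:255,292:372],(320,480),interpolation=2)]))
E
```

```text
[ 0.4573705  -0.02902874  0.22759384] [-179.85464063   -0.36604969   -4.56698106] [ 2.11329759e+01  2.19993713e-01 -2.72515605e+01  3.13996424e-02
 -6.21355742e+01  6.42859270e+01] 0.07303144242145845
```

View pics/p6.png

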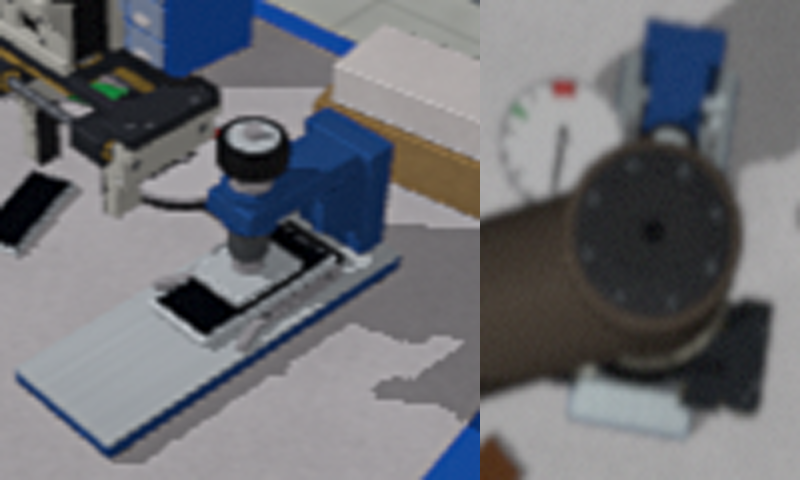

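The phone is between the rails under the pad (side crop about (240,290)), and the knob is at about (252,150). Going over the knob.

{"method": "step_arm", "body": {
  "increments": [
    {"tx": 41, "ty": -3.7, "tz": 0, "ax": 0, "ay": 0, "az": 0, "claw": 1},
    {"tx": 41, "ty": -3.7, "tz": 0, "ax": 0, "ay": 0, "az": 0, "claw": 1},
    {"tx": 41, "ty": -3.7, "tz": 0, "ax": 0, "ay": 0, "az": 0, "claw": 1},
    {"tx": 41, "ty": -3.7, "tz": 0, "ax": 0, "ay": 0, "az": 0, "claw": 1},
    {"tx": 0, "ty": 0, "tz": 0, "ax": 0, "ay": 0, "az": 0, "claw": 1},
    {"tx": 0, "ty": 0, "tz": 0, "ax": 0, "ay": 0, "az": 0, "claw": 1}
  ],
  "newtons": 30
}}

```text
time_s: 11.75
tcp_pos: [0.6195, -0.0446, 0.2218]
eef_rot: [179.9, 0.2, -4.6]
contact_force: [-0.6, 0.2, -0.2]
gripper_width: 0.0876
```

{"method": "step_arm", "body": {
  "increments": [
    {"tx": 2, "ty": 0.8, "tz": -20, "ax": 0, "ay": 0, "az": 0, "claw": 1},
    {"tx": 0, "ty": 0, "tz": -20, "ax": 0, "ay": 0, "az": 0, "claw": 1},
    {"tx": 0, "ty": 0, "tz": -15, "ax": 0, "ay": 0, "az": 0, "claw": 1},
    {"tx": 0, "ty": 0, "tz": -6, "ax": 0, "ay": 0, "az": 0, "claw": 1},
    {"tx": 0, "ty": 0, "tz": 0, "ax": 0, "ay": 0, "az": 0, "claw": 1}
  ],
  "newtons": 30
}}

```text
time_s: 12.25
tcp_pos: [0.6205, -0.0435, 0.1632]
eef_rot: [180.0, 0.1, -4.6]
contact_force: [0.0, -0.5, 0.4]
gripper_width: 0.0877
```

{"method": "step_arm", "body": {
  "increments": [
    {"tx": 0, "ty": 0, "tz": 0, "ax": 0, "ay": 0, "az": 0, "claw": 0},
    {"tx": 0, "ty": 0, "tz": 0, "ax": 0, "ay": 0, "az": 0, "claw": -1},
    {"tx": 0, "ty": 0, "tz": 0, "ax": 0, "ay": 0, "az": 0, "claw": -1},
    {"tx": 0, "ty": 0, "tz": 0, "ax": 0, "ay": 0, "az": 0, "claw": -1}
  ],
  "newtons": 20
}}

```text
time_s: 12.65
tcp_pos: [0.6219, -0.0435, 0.1646]
eef_rot: [-180.0, -0.1, -4.6]
contact_force: [-0.1, -1.7, 0.4]
gripper_width: 0.0612
```

{"method": "step_arm", "body": {
  "increments": [
    {"tx": 0, "ty": 0, "tz": -3, "ax": 0, "ay": 0, "az": 0, "claw": -1},
    {"tx": 0, "ty": 0, "tz": 0, "ax": 0, "ay": 0, "az": 0, "claw": -1},
    {"tx": 0, "ty": 0, "tz": 0, "ax": 0, "ay": 0, "az": 0, "claw": -1}
  ],
  "newtons": 30
}}

```text
time_s: 12.95
tcp_pos: [0.622, -0.0449, 0.1634]
eef_rot: [179.9, -0.1, -4.6]
contact_force: [-4.2, -4.9, 13.2]
gripper_width: 0.0553
```

{"method": "step_arm", "body": {
  "increments": [
    {"tx": 0, "ty": 0, "tz": 0, "ax": 0, "ay": 0, "az": -5, "claw": -1},
    {"tx": 0, "ty": 0, "tz": 0, "ax": 0, "ay": 0, "az": -5, "claw": -1},
    {"tx": 0, "ty": 0, "tz": 0, "ax": 0, "ay": 0, "az": -5, "claw": -1},
    {"tx": 0, "ty": 0, "tz": 0, "ax": 0, "ay": 0, "az": -5, "claw": -1},
    {"tx": 0, "ty": 0, "tz": 0, "ax": 0, "ay": 0, "az": 0, "claw": -1}
  ],
  "newtons": 30
}}

```text
time_s: 13.45
tcp_pos: [0.6222, -0.0444, 0.1635]
eef_rot: [180.0, -0.1, -24.7]
contact_force: [-3.9, -2.1, 13.7]
gripper_width: 0.0554
```

{"method": "step_arm", "body": {
  "increments": [
    {"tx": 0, "ty": 0, "tz": 2, "ax": 0, "ay": 0, "az": -7, "claw": -1},
    {"tx": 0, "ty": 0, "tz": 0, "ax": 0, "ay": 0, "az": -7, "claw": -1},
    {"tx": 0, "ty": 0, "tz": 0, "ax": 0, "ay": 0, "az": -7, "claw": -1},
    {"tx": 0, "ty": 0, "tz": 0, "ax": 0, "ay": 0, "az": -7, "claw": -1},
    {"tx": 0, "ty": 0, "tz": 0, "ax": 0, "ay": 0, "az": -7, "claw": -1},
    {"tx": 0, "ty": 0, "tz": 0, "ax": 0, "ay": 0, "az": -7, "claw": -1},
    {"tx": 0, "ty": 0, "tz": 0, "ax": 0, "ay": 0, "az": -7, "claw": -1},
    {"tx": 0, "ty": 0, "tz": 0, "ax": 0, "ay": 0, "az": -7, "claw": -1},
    {"tx": 0, "ty": 0, "tz": 0, "ax": 0, "ay": 0, "az": -7, "claw": -1},
    {"tx": 0, "ty": 0, "tz": 0, "ax": 0, "ay": 0, "az": -7, "claw": -1},
    {"tx": 0, "ty": 0, "tz": 0, "ax": 0, "ay": 0, "az": -7, "claw": -1},
    {"tx": 0, "ty": 0, "tz": 0, "ax": 0, "ay": 0, "az": 0, "claw": -1}
  ],
  "newtons": 30
}}

```text
time_s: 14.65
tcp_pos: [0.6238, -0.0435, 0.1636]
eef_rot: [-179.8, 0.0, -101.8]
contact_force: [7.8, -2.4, -2.3]
gripper_width: 0.0555
```

```bash
python3 - <<'E'
from h import *
s=cap('side'); c=cap('top');st=r.get_state(); print(st['tcp_pos'],st['eef_rot'],st['joints'],st['gripper_width'],st['contact_force'],st['moment'])
cv2.imwrite('pics/p7.png',np.hstack([cv2.resize(s['image'][150:250,290:390],(400,400),interpolation=2),cv2.resize(c['image'][145:225,282:362],(400,400),interpolation=2)]))
E
```

```text
[ 0.6238095  -0.0434736   0.16362821] [-1.79773993e+02  4.90697724e-02 -1.01581511e+02] [ 13.9071937   19.34854829 -12.39863898   0.06243588 -58.02770187
 -25.52175804] 0.05512448579645939 [ 8.69467746 -1.6850507  -2.79416405] [-0.42514014 -2.17757304 -0.09580671]
```

View pics/p7.png

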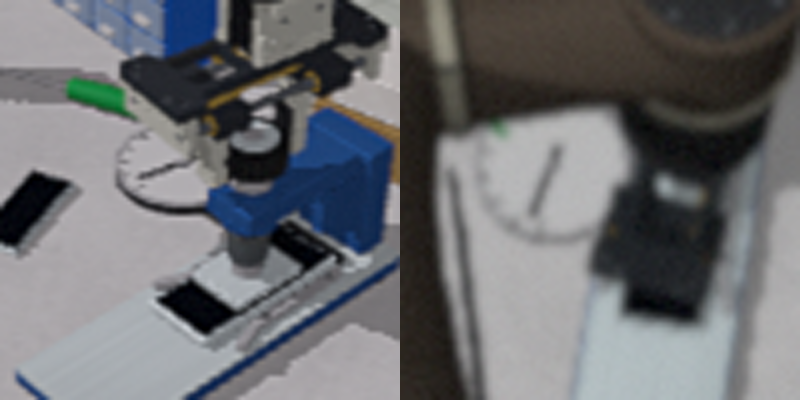

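The top crop shows the needle slightly turned (tip about (535,215), hub (551,172)) and the green pointer at about (500,128), so the pad has just touched. Measuring both.

```bash
cat > dial.py <<'E'
from h import *
import sys
H=np.array([.6225,-.0437]);a=np.radians(-4.6);X=np.array([np.cos(a),np.sin(a)]);Y=np.array([-X[1],X[0]])
C=H+.018*X+.096*Y
def meas(c,im,z,tag):
    v,u=np.mgrid[0:400,0:640]; px=np.c_[u.ravel(),v.ravel()]
    p0=proj(c,[[*C,z]])[0]; px=px[np.hypot(*(px-p0).T)<26]
    P=plane(c,px,z)[:,:2]-C; q=np.c_[P@X,P@Y]; rr=np.hypot(*q.T)
    B=im[px[:,1],px[:,0]].astype(float); hsv=cv2.cvtColor(im,cv2.COLOR_BGR2HSV)[px[:,1],px[:,0]].astype(int)
    # needle: dark weight inside 34 mm
    s=rr<.034; L=B.max(1); med=np.median(L[s]); w=np.clip(med*.75-L,0,None)*s
    m=(w[:,None]*q).sum(0)/w.sum(); d=q-m; S=(w[:,None]*d).T@d; e=np.linalg.eigh(S)[1][:,1]; 
    if e@m<0:e=-e
    na=np.arctan2(e[1],-e[0])
    g=(hsv[:,0]>45)&(hsv[:,0]<85)&(hsv[:,1]>50)&(rr>.034)&(rr<.062)
    gm=q[g].mean(0) if g.any() else [np.nan]*2
    # dial centre check: bright low-sat extent
    b=(L>med*.8)&(hsv[:,1]<25)
    print(tag,'needle axis %.3f centroid'%na,m.round(4),'angle via centroid %.3f'%np.arctan2(m[1],-m[0]),'| green',g.sum(),np.round(gm,4),'%.3f'%np.arctan2(gm[1],-gm[0]))
E
python3 - <<'E'
from dial import *
c=cap('top');s=cap('side')
meas(c,cv2.imread('pics/top0.png'),.0883,'top0');meas(s,cv2.imread('pics/side0.png'),.0883,'side0')
meas(c,c['image'],.084,'top');meas(s,s['image'],.084,'side')
E
```

```text
top0 needle axis -0.005 centroid [-0.0092  0.0002] angle via centroid 0.018 | green 1 [0.02   0.0436] 2.000
side0 needle axis -2.763 centroid [ 0.0019 -0.0035] angle via centroid -2.071 | green 4 [0.0266 0.0274] 2.341
top needle axis 0.184 centroid [-0.0119  0.0027] angle via centroid 0.222 | green 4 [0.0221 0.0442] 2.035
side needle axis -2.907 centroid [0.0052 0.0015] angle via centroid 2.866 | green 0 [nan nan] nan
```

Top view: needle 0.18 rad, pointer about 2.0. Another 77° should bring the needle to about 1.89.

{"method": "step_arm", "body": {
  "increments": [
    {"tx": 1, "ty": 0, "tz": 0, "ax": 0, "ay": 0, "az": -7, "claw": -1},
    {"tx": 0, "ty": 0, "tz": 0, "ax": 0, "ay": 0, "az": -7, "claw": -1},
    {"tx": 0, "ty": 0, "tz": 0, "ax": 0, "ay": 0, "az": -7, "claw": -1},
    {"tx": 0, "ty": 0, "tz": 0, "ax": 0, "ay": 0, "az": -7, "claw": -1},
    {"tx": 0, "ty": 0, "tz": 0, "ax": 0, "ay": 0, "az": -7, "claw": -1},
    {"tx": 0, "ty": 0, "tz": 0, "ax": 0, "ay": 0, "az": -7, "claw": -1},
    {"tx": 0, "ty": 0, "tz": 0, "ax": 0, "ay": 0, "az": -7, "claw": -1},
    {"tx": 0, "ty": 0, "tz": 0, "ax": 0, "ay": 0, "az": -7, "claw": -1},
    {"tx": 0, "ty": 0, "tz": 0, "ax": 0, "ay": 0, "az": -7, "claw": -1},
    {"tx": 0, "ty": 0, "tz": 0, "ax": 0, "ay": 0, "az": -7, "claw": -1},
    {"tx": 0, "ty": 0, "tz": 0, "ax": 0, "ay": 0, "az": -7, "claw": -1},
    {"tx": 0, "ty": 0, "tz": 0, "ax": 0, "ay": 0, "az": 0, "claw": -1}
  ],
  "newtons": 30
}}

```text
time_s: 16.05
tcp_pos: [0.6252, -0.0449, 0.1637]
eef_rot: [-179.9, 0.3, -178.8]
contact_force: [9.5, -9.1, -3.9]
gripper_width: 0.0553
```

{"method": "step_arm", "body": {
  "increments": [
    {"tx": 0, "ty": 0, "tz": 0, "ax": 0, "ay": 0, "az": 0, "claw": 0.5},
    {"tx": 0, "ty": 0, "tz": 0, "ax": 0, "ay": 0, "az": 0, "claw": 1},
    {"tx": 0, "ty": 0, "tz": 0, "ax": 0, "ay": 0, "az": 0, "claw": 1},
    {"tx": 0, "ty": 0, "tz": 20, "ax": 0, "ay": 0, "az": 0, "claw": 1},
    {"tx": 0, "ty": 0, "tz": 35, "ax": 0, "ay": 0, "az": 0, "claw": 1},
    {"tx": -45, "ty": 0, "tz": 10, "ax": 0, "ay": 0, "az": 0, "claw": 1},
    {"tx": -45, "ty": -10, "tz": 0, "ax": 0, "ay": 0, "az": 0, "claw": 1},
    {"tx": -45, "ty": -10, "tz": 0, "ax": 0, "ay": 0, "az": 0, "claw": 1},
    {"tx": 0, "ty": -10, "tz": 0, "ax": 0, "ay": 0, "az": 0, "claw": 1}
  ],
  "newtons": 30
}}

```text
time_s: 16.95
tcp_pos: [0.4825, -0.0738, 0.2285]
eef_rot: [179.9, -0.0, -178.6]
contact_force: [1.8, 0.3, 1.6]
gripper_width: 0.0879
```

```bash
python3 - <<'E'
from dial import *
c=cap('top','top8.png');s=cap('side');st=r.get_state(); print(st['tcp_pos'],st['eef_rot'],st['gripper_width'])
meas(c,c['image'],.0805,'top');meas(s,s['image'],.0805,'side')
cv2.imwrite('pics/p8.png',np.hstack([cv2.resize(s['image'][150:250,290:390],(400,400),interpolation=2),cv2.resize(c['image'][150:200,285:335],(400,400),interpolation=2)]))
E
```

```text
[ 0.48696711 -0.07397007  0.22899877] [ 1.79977614e+02  1.09392181e-01 -1.78580224e+02] 0.08757088189785406
top needle axis -1.922 centroid [-0.0177 -0.0066] angle via centroid -0.357 | green 3 [0.0199 0.0427] 2.007
side needle axis 1.865 centroid [ 0.0151 -0.0005] angle via centroid -3.108 | green 0 [nan nan] nan
```

View pics/p8.png

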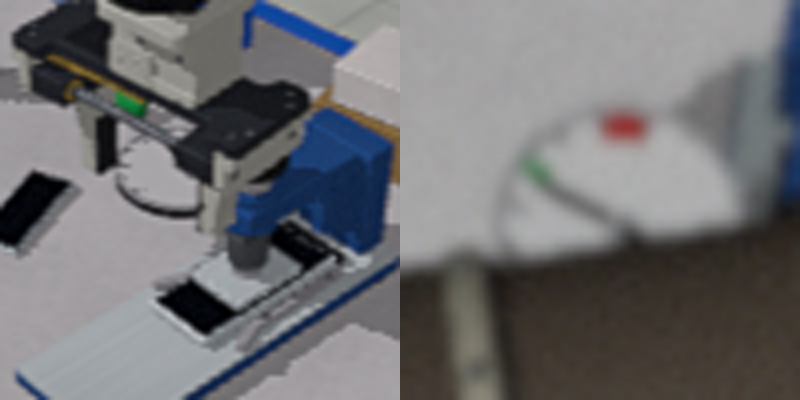

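The needle (top crop, (548,183) to (630,235)) points almost at the green pointer (535,167). The forearm hides part of the dial, so I'm clearing the view.

{"method": "step_arm", "body": {
  "increments": [
    {"tx": -15, "ty": -45, "tz": 10, "ax": 0, "ay": 0, "az": 0, "claw": 1},
    {"tx": -15, "ty": -45, "tz": 10, "ax": 0, "ay": 0, "az": 0, "claw": 1},
    {"tx": -15, "ty": -45, "tz": 10, "ax": 0, "ay": 0, "az": 0, "claw": 1},
    {"tx": 0, "ty": -45, "tz": 0, "ax": 0, "ay": 0, "az": 0, "claw": 1},
    {"tx": 0, "ty": 0, "tz": 0, "ax": 0, "ay": 0, "az": 0, "claw": 1}
  ],
  "newtons": 30
}}

```text
time_s: 17.55
tcp_pos: [0.4431, -0.2575, 0.258]
eef_rot: [-180.0, -0.0, -178.8]
contact_force: [-0.2, -0.6, -1.1]
gripper_width: 0.088
```

```bash
python3 - <<'E'
from dial import *
c=cap('top');s=cap('side');st=r.get_state(); print(st['tcp_pos'],st['eef_rot'],st['joints'])
meas(c,c['image'],.0805,'top');meas(s,s['image'],.0805,'side')
cv2.imwrite('pics/p9.png',np.hstack([cv2.resize(s['image'][170:220,310:360],(400,400),interpolation=2),cv2.resize(c['image'][150:200,285:335],(400,400),interpolation=2)]))
E
```

```text
[ 0.44311118 -0.25444707  0.25751481] [ 1.79980260e+02 -4.60202451e-02 -1.78745747e+02] [-7.82811932e+00  4.53287636e+00 -1.85717202e+01 -1.32891430e-02
 -6.69439632e+01 -8.09124260e+01]
top needle axis 1.895 centroid [0.0035 0.0092] angle via centroid 1.934 | green 3 [0.0199 0.0427] 2.007
side needle axis 2.025 centroid [ 0.0158 -0.0074] angle via centroid -2.703 | green 5 [0.0237 0.0447] 2.058
```

View pics/p9.png

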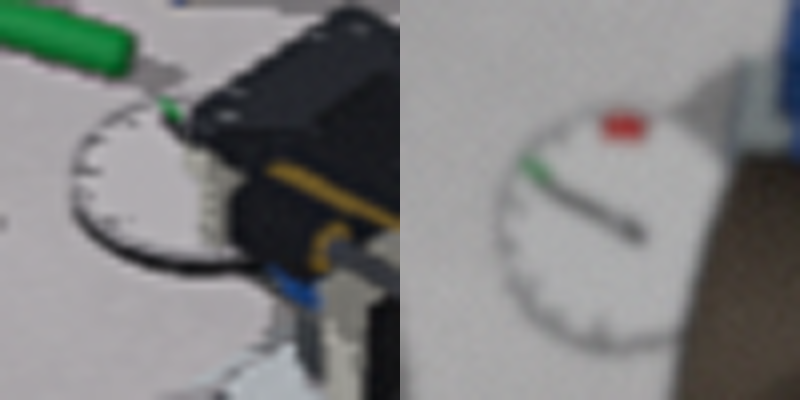

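The needle's tip lies just anticlockwise of the green pointer, as the angles say (1.895 against about 2.0). I'm refining the pointer with a soft green weight.

```bash
python3 - <<'E'
from dial import *
c=cap('top')
for n,z in(('pics/top0.png',.0883),('pics/top8.png',.0805),(None,.0805)):
    im=cv2.imread(n) if n else c['image']
    v,u=np.mgrid[150:200,285:335]; px=np.c_[u.ravel(),v.ravel()]
    P=plane(c,px,z)[:,:2]-C; q=np.c_[P@X,P@Y]; rr=np.hypot(*q.T)
    B=im[px[:,1],px[:,0]].astype(float); w=np.clip(B[:,1]-np.maximum(B[:,0],B[:,2])-6,0,None)*(rr>.036)*(rr<.062)
    m=(w[:,None]*q).sum(0)/w.sum(); print(m.round(4),np.arctan2(m[1],-m[0]).round(3))
    # dial rim circle centre from tick/rim dark ring is unreliable; red sector
    w=np.clip(B[:,2]-np.maximum(B[:,0],B[:,1])-15,0,None)*(rr<.062); m=(w[:,None]*q).sum(0)/w.sum(); print(' red',m.round(4),np.arctan2(m[1],-m[0]).round(3))
E
```

```text
[0.0197 0.0421] 2.009
 red [0.046  0.0052] 3.028
[0.0196 0.0417] 2.011
 red [0.0458 0.0061] 3.01
[0.0198 0.0419] 2.011
 red [0.0458 0.0062] 3.008
```

{"method": "step_arm", "body": {
  "increments": [
    {"tx": 30.2, "ty": 35.1, "tz": 0, "ax": 0, "ay": 0, "az": 0, "claw": 1},
    {"tx": 30.2, "ty": 35.1, "tz": 0, "ax": 0, "ay": 0, "az": 0, "claw": 1},
    {"tx": 30.2, "ty": 35.1, "tz": 0, "ax": 0, "ay": 0, "az": 0, "claw": 1},
    {"tx": 30.2, "ty": 35.1, "tz": 0, "ax": 0, "ay": 0, "az": 0, "claw": 1},
    {"tx": 30.2, "ty": 35.1, "tz": 0, "ax": 0, "ay": 0, "az": 0, "claw": 1},
    {"tx": 30.2, "ty": 35.1, "tz": 0, "ax": 0, "ay": 0, "az": 0, "claw": 1},
    {"tx": 0, "ty": 0, "tz": -30, "ax": 0, "ay": 0, "az": 0, "claw": 1},
    {"tx": 0, "ty": 0, "tz": 0, "ax": 0, "ay": 0, "az": 0, "claw": 1},
    {"tx": 0, "ty": 0, "tz": 0, "ax": 0, "ay": 0, "az": 0, "claw": 1}
  ],
  "newtons": 20
}}

```text
time_s: 18.6
tcp_pos: [0.6234, -0.0419, 0.2278]
eef_rot: [-180.0, -0.1, -178.5]
contact_force: [0.2, -0.7, 0.0]
gripper_width: 0.0872
```

{"method": "step_arm", "body": {
  "increments": [
    {"tx": 0, "ty": -2, "tz": -30, "ax": 0, "ay": 0, "az": 0, "claw": 1},
    {"tx": 0, "ty": 0, "tz": -25, "ax": 0, "ay": 0, "az": 0, "claw": 1},
    {"tx": 0, "ty": 0, "tz": -9, "ax": 0, "ay": 0, "az": 0, "claw": 1},
    {"tx": 0, "ty": 0, "tz": 0, "ax": 0, "ay": 0, "az": 0, "claw": 0.4},
    {"tx": 0, "ty": 0, "tz": 0, "ax": 0, "ay": 0, "az": 0, "claw": -0.2},
    {"tx": 0, "ty": 0, "tz": 0, "ax": 0, "ay": 0, "az": 0, "claw": -1},
    {"tx": 0, "ty": 0, "tz": 0, "ax": 0, "ay": 0, "az": 0, "claw": -1},
    {"tx": 0, "ty": 0, "tz": 0, "ax": 0, "ay": 0, "az": 0, "claw": -1},
    {"tx": 0, "ty": 0, "tz": 0, "ax": 0, "ay": 0, "az": 0, "claw": -1}
  ],
  "newtons": 30
}}

```text
time_s: 19.5
tcp_pos: [0.6243, -0.0451, 0.1651]
eef_rot: [-180.0, 0.1, -178.6]
contact_force: [-0.8, -1.1, 5.2]
gripper_width: 0.0553
```

{"method": "step_arm", "body": {
  "increments": [
    {"tx": 0, "ty": 0, "tz": 0, "ax": 0, "ay": 0, "az": -2.6, "claw": -1},
    {"tx": 0, "ty": 0, "tz": 0, "ax": 0, "ay": 0, "az": -2.6, "claw": -1},
    {"tx": 0, "ty": 0, "tz": 0, "ax": 0, "ay": 0, "az": 0, "claw": -1},
    {"tx": 0, "ty": 0, "tz": 0, "ax": 0, "ay": 0, "az": 0, "claw": -1}
  ],
  "newtons": 30
}}

```text
time_s: 19.9
tcp_pos: [0.6243, -0.0452, 0.165]
eef_rot: [-180.0, 0.1, 176.2]
contact_force: [-1.1, -1.7, 4.8]
gripper_width: 0.055
```

{"method": "step_arm", "body": {
  "increments": [
    {"tx": 0, "ty": 0, "tz": 0, "ax": 0, "ay": 0, "az": 0, "claw": 0.5},
    {"tx": 0, "ty": 0, "tz": 0, "ax": 0, "ay": 0, "az": 0, "claw": 1},
    {"tx": 0, "ty": 0, "tz": 0, "ax": 0, "ay": 0, "az": 0, "claw": 1},
    {"tx": 0, "ty": 0, "tz": 25, "ax": 0, "ay": 0, "az": 0, "claw": 1},
    {"tx": 0, "ty": 0, "tz": 40, "ax": 0, "ay": 0, "az": 0, "claw": 1},
    {"tx": -30, "ty": -30, "tz": 25, "ax": 0, "ay": 0, "az": 0, "claw": 1},
    {"tx": -30, "ty": -35, "tz": 0, "ax": 0, "ay": 0, "az": 0, "claw": 1},
    {"tx": -30, "ty": -35, "tz": 0, "ax": 0, "ay": 0, "az": 0, "claw": 1},
    {"tx": -30, "ty": -38, "tz": 0, "ax": 0, "ay": 0, "az": 0, "claw": 1},
    {"tx": -30, "ty": -38, "tz": 0, "ax": 0, "ay": 0, "az": 0, "claw": 1},
    {"tx": -30, "ty": -38, "tz": 0, "ax": 0, "ay": 0, "az": 0, "claw": 1},
    {"tx": 0, "ty": -45, "tz": 0, "ax": 0, "ay": 0, "az": 0, "claw": 1}
  ],
  "newtons": 30
}}

```text
time_s: 21.1
tcp_pos: [0.4408, -0.3044, 0.255]
eef_rot: [180.0, 0.1, 176.2]
contact_force: [1.8, -0.1, 0.9]
gripper_width: 0.0876
```

{"method": "step_arm", "body": {
  "increments": [
    {"tx": 0, "ty": -45, "tz": 0, "ax": 0, "ay": 0, "az": 0, "claw": 1},
    {"tx": 0, "ty": 0, "tz": 0, "ax": 0, "ay": 0, "az": 0, "claw": 1},
    {"tx": 0, "ty": 0, "tz": 0, "ax": 0, "ay": 0, "az": 0, "claw": 1}
  ],
  "newtons": 30
}}

```text
time_s: 21.4
tcp_pos: [0.4432, -0.3498, 0.2533]
eef_rot: [180.0, -0.1, 176.1]
contact_force: [0.2, -0.2, -0.8]
gripper_width: 0.0876
```

```bash
python3 - <<'E'
from dial import *
c=cap('top');s=cap('side');st=r.get_state(); print(st['tcp_pos'])
meas(c,c['image'],.0803,'top');meas(s,s['image'],.0803,'side')
cv2.imwrite('pics/p10.png',np.hstack([cv2.resize(s['image'][160:260,300:400],(400,400),interpolation=2),cv2.resize(c['image'][150:200,285:335],(400,400),interpolation=2)]))
E
```

```text
[ 0.44374083 -0.34838521  0.25377809]
top needle axis 2.009 centroid [0.0041 0.0066] angle via centroid 2.123 | green 2 [0.0204 0.044 ] 2.004
side needle axis 1.468 centroid [0.0118 0.005 ] angle via centroid 2.741 | green 4 [0.0239 0.0464] 2.046
```

View pics/p10.png

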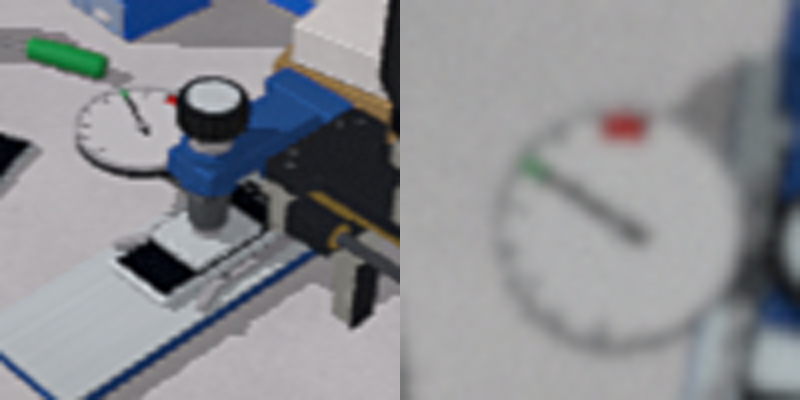

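Needle and green pointer are in line in both views (top crop (540,172)). The phone is clamped between the rails and the gripper is clear. Handing in.

```bash
python3 -c "
from h import *
print(r.close_job())"
```

```text
the job is handed in; nothing more can be done
None
```

The phone is on the press bed, pushed home against the back stop and clamped, and I handed the job in at about 21.5 s of the 72 s allowed. The hand-in gives no verdict.

- **Phone:** I gripped it across its width at 25–30 N and set it down in front of the rails. I then pushed it home with about 2–3 N, until the force rose to about 10 N with no further motion. The last picture shows it flat between the rails, under the pad.
- **Knob:** I turned it clockwise in two grips, about 174° and then 5.2°. The top camera puts the needle at 2.009 rad and the set pointer at 2.00–2.01 rad, well short of the red sector at 2.8.
- **Clearance:** The gripper was open and well clear at the end. I saw no sign of the other things on the bench being touched, but I did not measure their positions afterwards.

**Checks that disagreed:** the side camera's needle readings (last 1.47 rad) did not fit. I put this down to its slanted view and occlusion and ignored them. It put the pointer at about 2.05 rad. A cruder top-view needle estimate gave 2.12 rad; if that one were right, the needle would be at the edge of the 0.12 rad tolerance. By eye, needle and pointer were in line in both views. I had no direct reading of the pad force.

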